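Trip the jammed door latch with the release pin

ROBOT

A 6-joint arm with a two-finger parallel gripper is mounted at the origin on the work surface. World frame = base frame: x ahead of the robot, y to its left, z up, the work surface at z = 0. Lengths are in m, angles in degrees, forces in N, time in s.
With the tool pointing down it reaches from about 0.375 to 0.75 m from the base axis. Payload 9 kg.
Tool frame: the origin (TCP) lies where the fingers leave the gripper's body, on its centre line; the fingertips stand 73 mm ahead of it and the grasp point (between the pads) lies 54 mm ahead of it (robot.tip_reach is the distance from the TCP to the fingertips, in m); z points along the fingers, y is the line along which they close (so a half turn about z gives the same grasp; the last joint's range is limited). The gripper opens to 85 mm and grips with 20 to 120 N. Pads are 22 mm wide; open, the fingers measure 114 mm over their backs; the gripper's body (76 mm by 85 mm) begins 54 mm behind the grasp point. The pads swing forward as they close: fully open they stand 13 mm farther back than shut.
Start: joints at [-78.765, 5.964, 5.575, 89.605, 0, 77.527], TCP at [0.241, -0.549, 0.304] pointing down, gripper open.
Joint ranges: [-171.21, 171.21], [-48.23, 106.86], [-62.78, 66.21], [-105.2, 120.99], [-86.42, 89.51], [-180, 180]. Speed limits (degrees/s): [127.2, 127.2, 147.25, 180, 180, 180].

INTERFACE

Orientations are given as [roll, pitch, yaw] about the fixed x, y, z axes, in that order (R = Rz(yaw) Ry(pitch) Rx(roll)).
In Python, from plant import robot gives the robot as it stands. Calls block until the motion is done:
- robot.move_pose(position, orientation): joint-space move of the TCP to a pose.
- robot.line_to(position, vel=0.15, rotation=None, guard=None): straight line of the TCP; rotation=None keeps the orientation; vel is the mean speed in m/s. With guard (N) it stops when the force on the tool has changed by that much, and returns True; else False.
- robot.goto_joints(angles): joint-space move.
- robot.set_gripper(opening): finger opening in m; the grip force is fixed at half the most; returns when the fingers have stopped.
- robot.pause(seconds).
- robot.ik(position, orientation): joint angles nearest the present ones, or None.
- robot.observe(): the state.
- robot.grab_frame(name): name is "side" or "top"; returns the picture (384x512x3 uint8, blue, green, red); there is no depth.
- robot.get_calibration(name): a dict with "vertical_fov" (degrees; the focal length in pixels is half the picture's height over the tangent of half this angle, whatever the lens; pixels are square), "cx", "cy" (the principal point, pixels), "rvec" (rotation vector, rad) and "tvec" (3), from world to camera coordinates, as OpenCV has them. Camera axes: x right, y down, z forward; pixel columns grow to the right and rows downward; lengths in m; the calibration is good to about 2 mm. A picture is of the moment at which its call begins. get_calibration takes no time and is no camera call.
A pose or a line that the arm cannot do raises robot.IKError and nothing moves.
- robot.job_done(): hands the job in; it is judged then, once.
The state is a dict: "time": time; "q": joint angles; "qvel": joint speeds; "joint_torque": joint torques, N m; "tool_pos": TCP position; "tcp_rot": TCP orientation; "ft_force": force on the tool from outside, world axes, zero at the start; "torque": the same for the moment, N m; "gripper_width": finger opening in m; "gripper_force": force on a finger pad.
Only numpy, scipy, OpenCV 4.12 (cv2) and the standard library are available. Lean on these libraries where they do the work, as an engineer would, in place of code of your own. Each camera call takes 0.05 s, during which the arm holds its last target. There are 200 camera calls.

TASK

The car door latch clamped in the green vise is jammed shut. Take the wooden-handled release pin from its rest, push it through the small access hole in the latch's sloping cover until the hidden pawl trips and the fork on top springs fully open, then lay the pin back in its rest, level, and let go of it. Leave the loose parts lying around where they are.

Things in the scene. Friction and masses are not known exactly. Their poses are not given: they have to be found in the camera images.
- pin_center (a point): Centre of the pin's square wooden handle (110 x 24 x 24 mm), half-way up; x along the pin from handle to tip (tip 130 mm ahead), z up as it lies at the start. It lies level, handle in the rest; the middle 66 mm of the handle is free between two cradles and can be gripped across from above. Centre of mass about 13 mm ahead.
- pin: The loose release pin, 185 mm long, about 130 g: wooden handle, then a round steel shank 10 mm in diameter and 75 mm long whose last 8 mm taper to 5 mm. Origin under the handle's middle, 12 mm below pin_center; same axes.
- pin_tip (a point): End of the pin's steel tip, on its axis; same axes as pin_center.
- rest_seat (a point): Where the handle's centre belongs in the fixed wooden rest: 42 mm above the table, z up, x the way the pin points at the start. A board 125 x 70 x 8 mm carries two cradles, each 18 mm thick, centred 42 mm either side along x; flat seats 30 mm above the table and 42 mm wide (y), lips 8 mm high.
- hole (a point): Centre of the access hole's mouth on the outer face of the latch's flat sloping cover, 125 mm above the table: x points straight into the hole, 35 degrees below the horizontal, y level, z up along the cover. Hole 16 mm in diameter, cover 8 mm thick, 60 mm wide (y), reaching 30 mm up and 45 mm down the slope from the hole.
- pawl_face (a point): Centre of the hidden pawl's flat face, 40 x 36 mm, square to the hole's axis, 24 mm in from the mouth. It slides straight in against a spring (3 N at first, 300 N/m, plus up to 1 N friction). Pushed 6 to 8 mm in (tip 30 to 32 mm past the mouth) it frees the fork; it stops at 14 mm (38 mm past the mouth) and returns by itself. Axes of the vise.
- vise: Fixed green vise with the zinc-grey latch case in its jaws; origin under it on the table, z up, x level, the way the hole runs in. Hole mouth 35 mm behind the origin; case 60 mm wide (y), ends at x 95 mm, flat top 150 mm up, striker post on it to 185 mm. Jaws 100 mm high, to 70 mm either side; a spindle with cross handle sticks out to y 130 mm, below 75 mm.
- fork (a joint): Blued steel J-shaped latch fork, 10 mm thick, lying on the latch's top and hooked round the striker post: 0 to 0.03 rad shut (held by the pawl), turns level by its own spring to its stop at 1.05 rad (fully open) within about half a second once the pawl is tripped, and stays open.
- spare_fork: Bystander: loose spare latch fork, flat, two prongs, 105 x 60 x 12 mm; origin under it on the table.
- striker_bolt: Bystander: chromed striker bolt standing on its 38 mm flange, 62 mm tall; origin under it.
- bakelite_knob: Bystander: black knob, 52 mm in diameter, 50 mm tall; origin under it.
- mallet_head: Bystander: mallet head with copper faces, 78 x 44 x 44 mm, lying; origin under it.
- spanner: Bystander: steel spanner 170 mm long, lying flat; origin under it.
- bush: Bystander: brass bush, 52 mm outside, 30 mm tall, standing; origin under it.
- fork_tip (a point): Tip of the fork's outer prong.
Not all that is in view belongs to the job. Of the things that look like the pin, the largest one is meant.

How it is judged (in metres and radians):
On the way, in this order (a step that is already met when the one before it is completed fails the run):
1. the pin is lifted clear of its rest (z of pin_center in the frame of rest_seat above 0.03 m), for 0.1 s.
2. the pin's tip is inside the access hole, the fork still shut (x of pin_tip in the frame of hole above 0.01 m and y of pin_tip in the frame of hole between -0.01 and 0.01 m and z of pin_tip in the frame of hole between -0.01 and 0.01 m and value of joint fork below 0.15 rad), for 0.02 s.
3. the fork has sprung open with the pin in the hole (x of pin_tip in the frame of hole above 0.01 m and y of pin_tip in the frame of hole between -0.015 and 0.015 m and z of pin_tip in the frame of hole between -0.015 and 0.015 m and value of joint fork above 0.4 rad).
At the end, for the whole second after the job is handed in: The fork stands open (beyond 0.9 rad) and the pin lies still and level in both cradles of its rest, let go: handle centre within 25 mm along and 14 mm across of the seat, 4 mm in height, its axis within 0.2 rad of the rest's (value of joint fork above 0.9 rad and x of pin_center in the frame of rest_seat between -0.025 and 0.025 m and y of pin_center in the frame of rest_seat between -0.014 and 0.014 m and z of pin_center in the frame of rest_seat between -0.004 and 0.004 m and angle between the x axis of pin_center and the x axis of rest_seat, either way round below 0.2 rad and linear speed of pin below 0.02 m/s); the robot touches nothing.
It fails at once if a loose part lying around was pushed more than 30 mm from its place (distance of any of spare_fork, striker_bolt, bakelite_knob, mallet_head, spanner, bush from where it was at the start of the episode above 0.03 m).
It also fails if it takes over 48 s, if anything falls off the work surface, if the arm or the gripper's body presses on something with over 40 N, if the wrist force passes 120 N, or if a joint passes its speed limit or range.

## Working session

There is one attempt and no reset: what is moved stays moved. The work goes in short steps, each a Python script; the robot and the scene stay as the last script left them, time stands still between calls to the robot, and variables do not carry over. Pictures are saved under pics/ and viewed, at most 10 in all, crops included, and the job is handed in when it is done.

```bash
ls; mkdir -p pics; python3 - <<'E'
from plant import robot
import cv2
for n in("side","top"):
    cv2.imwrite(f"pics/{n}0.png",robot.grab_frame(n)); print(n,robot.get_calibration(n))
print(robot.observe()["time"], robot.observe()["tcp_rot"])
E
```

```text
pics
side {'vertical_fov': 56.00687233712675, 'cx': 257.527308438882, 'cy': 184.35924799801256, 'rvec': array([ 0.47731167, -2.82174456,  1.02576935]), 'tvec': array([0.53323957, 0.25039338, 0.8839577 ])}
top {'vertical_fov': 45.48710084231011, 'cx': 257.46177144882495, 'cy': 190.98827880598057, 'rvec': array([ 2.18000991, -2.13870744,  0.10692946]), 'tvec': array([-0.03510616,  0.59741602,  1.27736695])}
0.1 [-1.79931468e+02 -1.59866209e-02  2.37051799e+01]
```

View pics/side0.png

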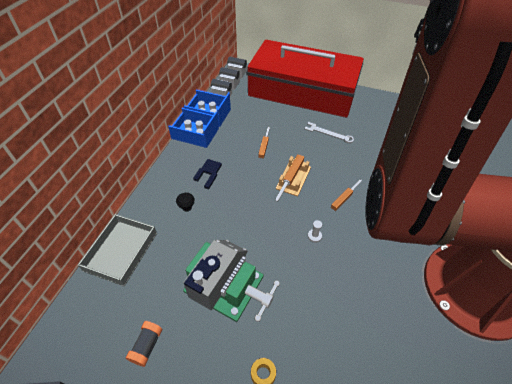

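View pics/top0.png

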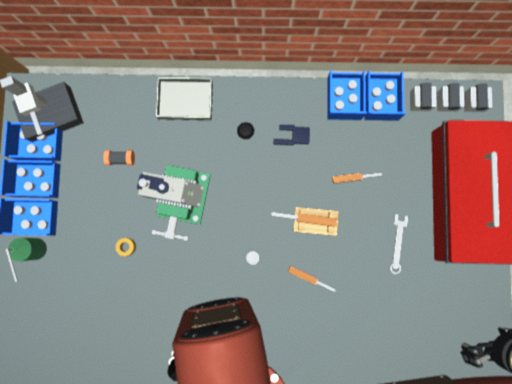

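The side view shows the pin in its rest at (292,175) and the latch at (218,270). The top view shows the handle at (317,219), the pin tip at (273,214) and the latch at (175,188), with the sloping cover facing right. I'll zoom in on both.

```bash
python3 - <<'E'
import cv2,numpy as np
s=cv2.imread("pics/side0.png");t=cv2.imread("pics/top0.png")
def c(i,x,y,w,h,k): return cv2.resize(i[y:y+h,x:x+w],(w*k,h*k),interpolation=cv2.INTER_CUBIC)
a=np.hstack([c(s,180,230,100,75,4),c(s,260,145,100,75,4)])
b=np.hstack([c(t,130,155,100,75,4),c(t,262,185,100,75,4)])
cv2.imwrite("pics/crops.png",np.vstack([a,b]))
E
```

```text
(no output)
```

View pics/crops.png

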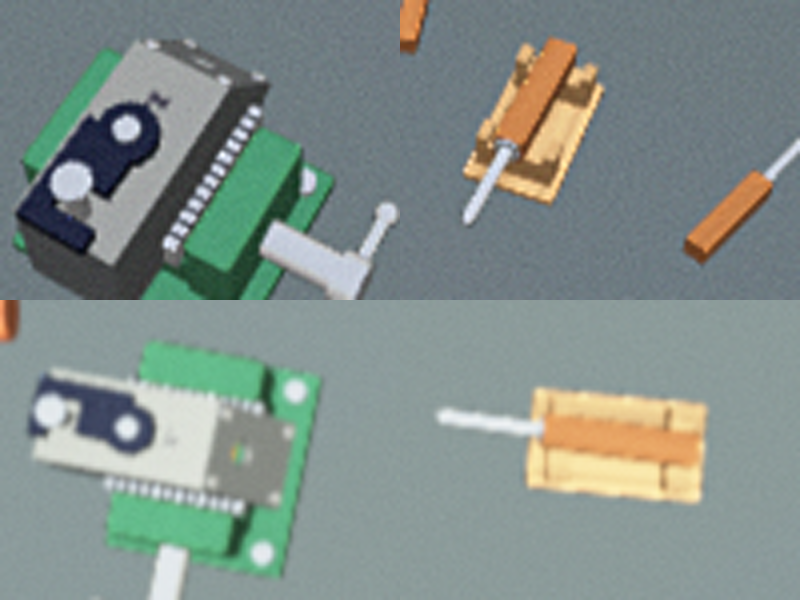

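The crops put the hole at crop (240,153), or full-frame (190,193), in the top view. In the side view it is at about crop (205,63), full-frame (231,246). The pin tip and the handle ends are clear in both views. Next I triangulate these points.

```bash
cat > h.py <<'E'
import cv2,numpy as np
from plant import robot
class Cam:
    def __init__(s,n):
        c=robot.get_calibration(n); s.f=192/np.tan(np.radians(c["vertical_fov"])/2)
        s.K=np.array([[s.f,0,c["cx"]],[0,s.f,c["cy"]],[0,0,1]]); s.rv=c["rvec"];s.t=np.array(c["tvec"],float)
        s.R=cv2.Rodrigues(s.rv)[0]; s.c=-s.R.T@s.t; s.P=s.K@np.c_[s.R,s.t]
    def ray(s,p): return s.R.T@np.linalg.solve(s.K,[p[0],p[1],1])
    def plane(s,p,z): d=s.ray(p); return s.c+d*(z-s.c[2])/d[2]
    def proj(s,X): x=s.P@np.r_[X,1]; return x[:2]/x[2]
S,T=Cam("side"),Cam("top")
def tri(ps,pt):
    X=cv2.triangulatePoints(S.P,T.P,np.array(ps,float),np.array(pt,float)).ravel(); X=X[:3]/X[3]
    return X, S.proj(X)-ps, T.proj(X)-pt
def u(x,y,x0,y0,k=4): return np.array([x0+(x+.5)/k-.5,y0+(y+.5)/k-.5])
E
python3 - <<'E'
from h import *
np.set_printoptions(precision=4,suppress=True)
L=lambda x,y:u(x,y,180,230); Rr=lambda x,y:u(x-400,y,260,145)
l=lambda x,y:u(x,y-300,130,155); r=lambda x,y:u(x-400,y-300,262,185)
for n,a,b in [("hole",L(205,63),l(240,453)),("tip",Rr(469,221),r(440,416)),("post",L(71,180),l(49,411)),("pivot",L(126,128),l(127,427)),
  ("coverTop+",L(140,40),l(224,408)),("coverTop-",L(228,86),l(210,487)),("shankroot",Rr(507,147),r(541,428))]:
    print(n,*tri(a,b))
c=[T.plane(l(*p),.15) for p in[(52,368),(35,457),(222,406),(211,488)]]
print("top corners z.15",*c); a=(c[0]+c[1])/2;b=(c[2]+c[3])/2;print("vise axis",a-b,np.degrees(np.arctan2(*(a-b)[1::-1])),"topedge mid",b,"width",np.linalg.norm(c[2]-c[3]))
for cam,f,reg in((S,"side",(260,345,145,200)),(T,"top",(262,362,200,240))):
    h=cv2.cvtColor(cv2.imread(f"pics/{f}0.png"),cv2.COLOR_BGR2HSV); m=((h[...,0]<16)&(h[...,1]>140)&(h[...,2]>90)).astype(np.uint8)
    k=np.zeros_like(m);k[reg[2]:reg[3],reg[0]:reg[1]]=1;m*=k
    n,lab,st,ce=cv2.connectedComponentsWithStats(m);i=1+st[1:,4].argmax()
    pts=np.argwhere(lab==i)[:,::-1].astype(np.float32); q=cv2.boxPoints(cv2.minAreaRect(pts))
    print(f,st[i],ce[i],q)
    if f=="top":
        Q=np.array([cam.plane(p,.054) for p in q]);print(Q,Q.mean(0)); ct=ce[i]
    else: cs=ce[i]
print("mask centroid",*tri(cs,ct))
# rest board
h=cv2.imread("pics/top0.png");
hs=cv2.cvtColor(h,cv2.COLOR_BGR2HSV)[200:245,285:350];m=(hs[...,1]>70)&(hs[...,0]<30)
q=cv2.boxPoints(cv2.minAreaRect((np.argwhere(m)[:,::-1]+[285,200]).astype(np.float32)))
Q=np.array([T.plane(p,.03) for p in q]);print("rest",Q,Q.mean(0))
E
```

```text
hole [0.578  0.1556 0.1221] [-1.1934 -0.216 ] [0.126  0.6212]
tip [ 0.5323 -0.0653  0.0373] [-0.7837 -0.1437] [0.0647 0.4797]
post [0.5977 0.2688 0.1823] [-0.3115 -0.054 ] [0.0379 0.1453]
pivot [0.5909 0.2239 0.159 ] [-0.4242 -0.0743] [0.0494 0.2072]
coverTop+ [0.6078 0.1645 0.1429] [0.5444 0.0927] [-0.0683 -0.2804]
coverTop- [0.5549 0.1725 0.1372] [-0.2647 -0.0468] [0.0264 0.1355]
shankroot [ 0.5253 -0.1367  0.0401] [-0.6313 -0.1156] [0.0503 0.404 ]
top corners z.15 [0.6305 0.277  0.15  ] [0.5717 0.2853 0.15  ] [0.6074 0.1644 0.15  ] [0.5536 0.1696 0.15  ]
vise axis [0.0206 0.1141 0.    ] 79.77392821910348 topedge mid [0.5805 0.167  0.15  ] width 0.05411893498473505
side [283 155  21  31 246] [293.8171 168.3374] [[281.0768 180.4129]
 [297.166  152.6224]
 [305.8382 157.6432]
 [289.749  185.4336]]
top [298 214  38  12 283] [316.8975 219.7385] [[297.8647 220.9813]
 [298.9662 212.9953]
 [335.8168 218.0782]
 [334.7153 226.0642]]
[[ 0.5135 -0.1384  0.054 ]
 [ 0.5359 -0.1412  0.054 ]
 [ 0.5236 -0.2441  0.054 ]
 [ 0.5013 -0.241   0.054 ]] [ 0.5186 -0.1912  0.054 ]
mask centroid [ 0.5179 -0.1931  0.0401] [-0.4311 -0.0786] [0.0332 0.2853]
rest [[ 0.4857 -0.1264  0.03  ]
 [ 0.5547 -0.1322  0.03  ]
 [ 0.5453 -0.2553  0.03  ]
 [ 0.4765 -0.2488  0.03  ]] [ 0.5155 -0.1907  0.03  ]
```

Distance checks: tip to handle centre is 128 mm against 130, the handle height is 40–42 mm, the hole height is 122 against 125, and the post height is 182 against 185. I'll check IK for both tool flips and refine the hole and vise yaw.

```bash
cat >> h.py <<'E'
from scipy.spatial.transform import Rotation as Ro
HOLE=np.array([.578,.153,.125]); VY=80.5; PC=np.array([.518,-.193,.042]); PY=84.; SEAT=np.array([.5165,-.1915,.042]); SY=85.
def pose(center,yaw,pitch,flip,g=.054):
    """TCP pose that puts a pin held at its centre there"""
    R=Ro.from_euler("xyz",[0,pitch,yaw],degrees=True)*Ro.from_euler("z",180*flip,degrees=True)*Ro.from_euler("x",180,degrees=True)
    return np.asarray(center)-R.as_matrix()[:,2]*g, R.as_euler("xyz",degrees=True)
def axis(yaw,pitch): return Ro.from_euler("xyz",[0,pitch,yaw],degrees=True).as_matrix()[:,0]
E
python3 - <<'E'
from h import *
np.set_printoptions(precision=4,suppress=True)
for f in(0,1):
    print(f,*[(n,robot.ik(*pose(*a,f))) for n,a in [("grasp",(PC,PY,0)),("lift",(PC+[0,0,.12],PY,0)),
     ("pre",(HOLE+axis(VY,35)*(-.16),VY,35)),("in",(HOLE+axis(VY,35)*(-.095),VY,35))]],sep="\n ")
print("hole z.125",T.plane(u(240,153,130,155),.125),S.plane(u(205,63,180,230),.125))
for a,b,z in[((320,78),(282,277),.012),((149,42),(320,78),.012),((148,41),(270,68),.1),((108,243),(235,255),.1)]:
    d=T.plane(u(*b,130,155),z)-T.plane(u(*a,130,155),z);print(d,np.degrees(np.arctan2(d[1],d[0])))
sc=[T.plane(u(*p,130,155),z) for p,z in[((224,112),.143),((289,132),.095),((275,198),.095),((212,181),.143)]];print(*sc)
E
```

```text
0
 ('grasp', array([-33.9939,   1.8958, -20.5163,  67.588 ,   0.    ,  62.0061]))
 ('lift', array([-33.9939,  -2.1953, -11.8796,  80.3156,   0.    ,  62.0061]))
 ('pre', array([  5.3497,  12.2494,   3.4528,  91.3771, -33.6708, 107.9356]))
 ('in', array([ 10.1176,  18.7099,   6.928 ,  91.4474, -32.7029, 113.5149]))
1
 ('grasp', array([ -33.9939,    1.8958,  -20.5163,   67.588 ,   -0.    , -117.9939]))
 ('lift', array([ -33.9939,   -2.1953,  -11.8796,   80.3156,   -0.    , -117.9939]))
 ('pre', array([  5.3497,  12.2494,   3.4528,  91.3771, -33.6708, -72.0644]))
 ('in', array([ 10.1176,  18.7099,   6.928 ,  91.4474, -32.7029, -66.4851]))
hole z.125 [0.5794 0.1556 0.125 ] [0.5745 0.1568 0.125 ]
[-0.1455  0.0229  0.    ] 171.04733298423577
[-0.0244 -0.1262  0.    ] -100.91961037340849
[-0.0171 -0.0842  0.    ] -101.51058876023427
[-0.0065 -0.0862  0.    ] -94.27936451563635
[0.6044 0.1642 0.143 ] [0.5975 0.1274 0.095 ] [0.5522 0.1355 0.095 ] [0.5588 0.1703 0.143 ]
```

Both flips work, so I'll use flip 0. The vise yaw comes out near 80° and the hole near (0.578, 0.155). Now to grasp.

```bash
sed -i 's/^HOLE=.*VY=80.5;/HOLE=np.array([.578,.1555,.125]); VY=80.;/' h.py; python3 - <<'E'
from h import *
np.set_printoptions(precision=4,suppress=True)
p,o=pose(PC+[0,0,.11],PY,0,0); robot.move_pose(p,o)
p,o=pose(PC,PY,0,0); robot.line_to(p,.12,guard=8)
print(robot.observe()["tool_pos"],robot.observe()["ft_force"])
robot.set_gripper(.01); s=robot.observe();print(s["gripper_width"],s["gripper_force"])
robot.line_to(p+[0,0,.11],.12); s=robot.observe();print(s["time"],s["gripper_width"],s["ft_force"])
a,b=robot.grab_frame("side"),robot.grab_frame("top")
cv2.imwrite("pics/s1.png",a);cv2.imwrite("pics/t1.png",b)
f=lambda c,i,w=(100,75):cv2.resize(i[int(c[1])-37:int(c[1])+38,int(c[0])-50:int(c[0])+50],(400,300),interpolation=cv2.INTER_CUBIC)
X=PC+[.007,.07,.11]; cv2.imwrite("pics/c1.png",np.hstack([f(S.proj(X),a),f(T.proj(X),b)])); print(S.proj(X),T.proj(X))
E
```

```text
[ 0.5185 -0.1933  0.0969] [ 0.1767 -0.5742 -0.2064]
0.022729242154206228 59.58660006523132
4.5167 0.023272906960269187 [ 0.5937  1.3185 -1.8682]
[287.4515 157.4134] [294.9016 214.7092]
```

View pics/c1.png

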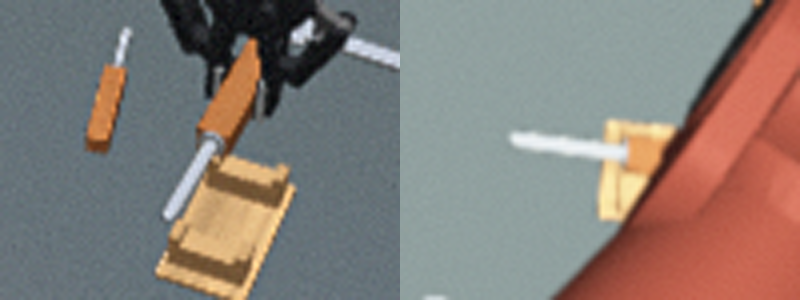

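The pin is held well, and its tip shows at side crop (168,216) and top crop (113,138). I compare the measured tip with the expected position, then move to just short of the hole.

```bash
python3 - <<'E'
from h import *
np.set_printoptions(precision=4,suppress=True)
s=robot.observe(); R=Ro.from_euler("xyz",s["tcp_rot"],degrees=True)
X=tri(u(168,216,237,120),u(113,138,244,177)); print("tip",*X, "tip in tool",R.inv().apply(X[0]-s["tool_pos"]))
p,o=pose(HOLE-axis(VY,35)*.19,VY,35,0); robot.move_pose(p,o)
p,o=pose(HOLE-axis(VY,35)*.145,VY,35,0); robot.line_to(p,.1,guard=8)
s=robot.observe();print(s["time"],s["tool_pos"]-p,s["ft_force"])
a,b=robot.grab_frame("side"),robot.grab_frame("top")
cv2.imwrite("pics/s2.png",a);cv2.imwrite("pics/t2.png",b)
f=lambda c,i:cv2.resize(i[int(c[1])-37:int(c[1])+38,int(c[0])-50:int(c[0])+50],(400,300),interpolation=cv2.INTER_CUBIC)
cv2.imwrite("pics/c2.png",np.hstack([f(S.proj(HOLE),a),f(T.proj(HOLE),b)])); print(S.proj(HOLE),T.proj(HOLE))
E
```

```text
tip [ 0.5325 -0.0636  0.1486] [-0.5486 -0.0996] [0.0474 0.3351] tip in tool [0.1299 0.0014 0.0564]
6.1 [ 0.      0.     -0.0002] [ 0.3628  0.0529 -1.3218]
[229.6576 244.4398] [189.631  193.3949]
```

View pics/c2.png

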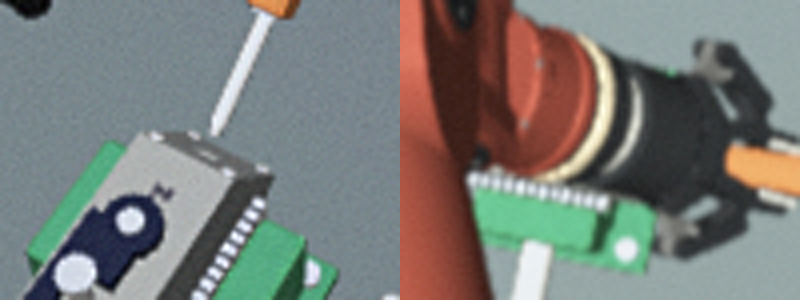

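The side view shows the tip at crop (214,133) and the hole at about (209,155). The top view is blocked by the arm. I'll check the alignment in the side image by extrapolating the pin's axis to the mouth.

```bash
python3 - <<'E'
from h import *
np.set_printoptions(precision=4,suppress=True)
s=robot.observe(); R=Ro.from_euler("xyz",s["tcp_rot"],degrees=True)
tip=s["tool_pos"]+R.apply([.1299,.0014,.0564]); ax=axis(VY,35)
print("pred tip",S.proj(tip),"seen",u(214,133,179,207),"seen hole",u(209,155,179,207))
for d in(.012,.015,.018): print(d,S.proj(tip+ax*d))
for n,e in(("y",np.array([np.cos(np.radians(VY+90)),np.sin(np.radians(VY+90)),0])),("z",np.cross(ax,[np.cos(np.radians(VY+90)),np.sin(np.radians(VY+90)),0]))): print(n,"px/mm",(S.proj(tip+e*.001)-S.proj(tip)))
print(tip, HOLE-ax*.015)
h=cv2.imread("pics/s2.png")
E
python3 - <<'E'
import cv2
i=cv2.imread("pics/s2.png")[225:260,205:255]
cv2.imwrite("pics/c3.png",cv2.resize(i,(800,560),interpolation=cv2.INTER_CUBIC))
E
```

```text
pred tip [232.1782 237.7807] seen [232.125 239.875] seen hole [230.875 245.375]
0.012 [230.0165 242.6829]
0.015 [229.4758 243.909 ]
0.018 [228.9351 245.1352]
y px/mm [0.3799 0.1882]
z px/mm [-0.1492 -0.0002]
[0.5772 0.1415 0.1321] [0.5759 0.1434 0.1336]
```

View pics/c3.png

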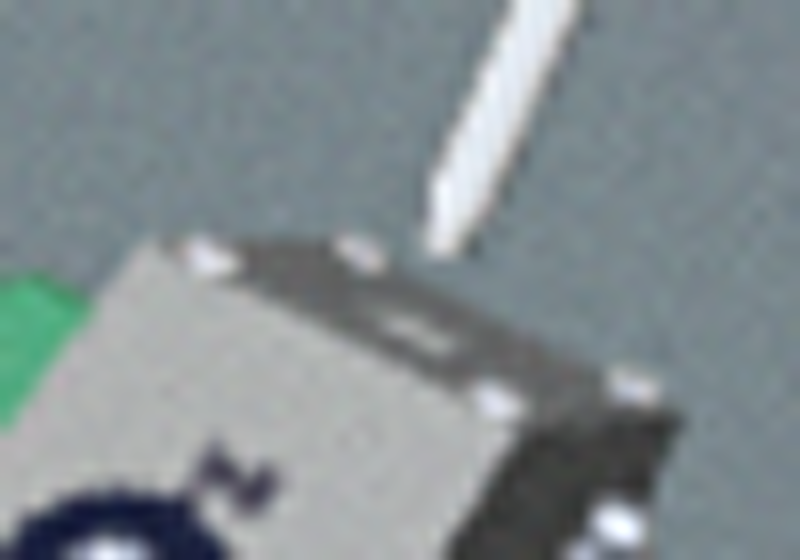

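The side view shows the hole at (230.6,245.3) and the tip at (232,240.1). That puts the hole about 1.9 mm towards vise +y and about 12–15 mm ahead. I correct for this and insert under guard.

```bash
python3 - <<'E'
from h import *
np.set_printoptions(precision=4,suppress=True)
M=Ro.from_euler("xyz",[0,35,VY],degrees=True).as_matrix()
H=HOLE+M[:,1]*.0017+M[:,2]*.0008
f0=robot.observe()["ft_force"]
p,o=pose(H-M[:,0]*.145,VY,35,0); robot.line_to(p,.05)
p,o=pose(H-M[:,0]*.112,VY,35,0); g=robot.line_to(p,.04,guard=6)
s=robot.observe();print(s["time"],g,M.T@(s["tool_pos"]-p),M.T@(s["ft_force"]-f0))
a=robot.grab_frame("side");cv2.imwrite("pics/s4.png",a)
cv2.imwrite("pics/c4.png",cv2.resize(a[210:265,200:275],(750,550),interpolation=cv2.INTER_CUBIC))
E
```

```text
7.425 False [-0.0002 -0.0001  0.0001] [-2.2073  0.2188 -0.1566]
```

View pics/c4.png

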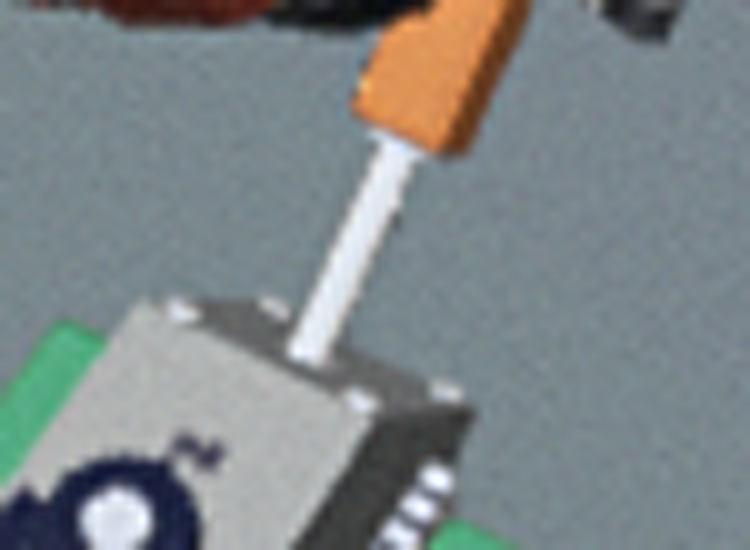

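The shank is in the hole. Of its 75 mm, about 54 mm is visible, so roughly 20 mm is inside, and the shank is just touching the pawl. I push on in small steps and watch the axial force.

```bash
python3 - <<'E'
from h import *
np.set_printoptions(precision=4,suppress=True)
M=Ro.from_euler("xyz",[0,35,VY],degrees=True).as_matrix()
H=HOLE+M[:,1]*.0017+M[:,2]*.0008
F0=robot.observe()["ft_force"]
for d in(.022,.026,.029,.032,.034,.036):
    p,o=pose(H-M[:,0]*(.130-d),VY,35,0); g=robot.line_to(p,.03,guard=9)
    s=robot.observe();F=M.T@(s["ft_force"]-F0);print(d,g,F,s["time"])
    if g or F[0]<-7.5: break
robot.pause(.6)
a=robot.grab_frame("side");cv2.imwrite("pics/s5.png",a)
cv2.imwrite("pics/c5.png",cv2.resize(a[210:310,175:275],(600,600),interpolation=cv2.INTER_CUBIC))
E
```

```text
0.022 False [-3.2631 -0.771  -0.3001] 7.7583
0.026 False [-5.838  -0.2152  0.3474] 8.0417
0.029 False [-5.661  -0.167   0.1821] 8.2917
0.032 False [-6.1037 -1.727   0.3472] 8.5417
0.034 False [-6.5832 -0.9949  0.495 ] 8.7917
0.036 False [-9.6964 -1.0409 -0.1296] 9.0417
```

View pics/c5.png

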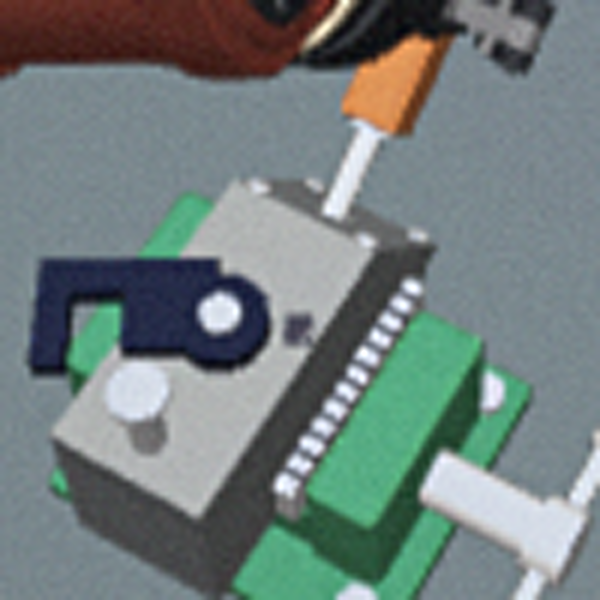

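The fork is fully open, pointing left at (30–220,260–370) in the crop. I withdraw, go back above the rest and check before lowering.

```bash
python3 - <<'E'
from h import *
np.set_printoptions(precision=4,suppress=True)
M=Ro.from_euler("xyz",[0,35,VY],degrees=True).as_matrix()
H=HOLE+M[:,1]*.0017+M[:,2]*.0008
p,o=pose(H-M[:,0]*.2,VY,35,0); robot.line_to(p,.1)
p,o=pose(PC+[0,0,.11],PY,0,0); robot.move_pose(p,o)
p,o=pose(PC+[0,0,.035],PY,0,0); robot.line_to(p,.1,guard=8)
s=robot.observe();print(s["time"],s["gripper_width"],s["tool_pos"]-p)
a=robot.grab_frame("side");cv2.imwrite("pics/s6.png",a)
cv2.imwrite("pics/c6.png",cv2.resize(a[135:215,250:350],(750,600),interpolation=cv2.INTER_CUBIC))
E
```

```text
12.6667 0.02309018201909657 [ 0.0004 -0.0001  0.0007]
```

View pics/c6.png

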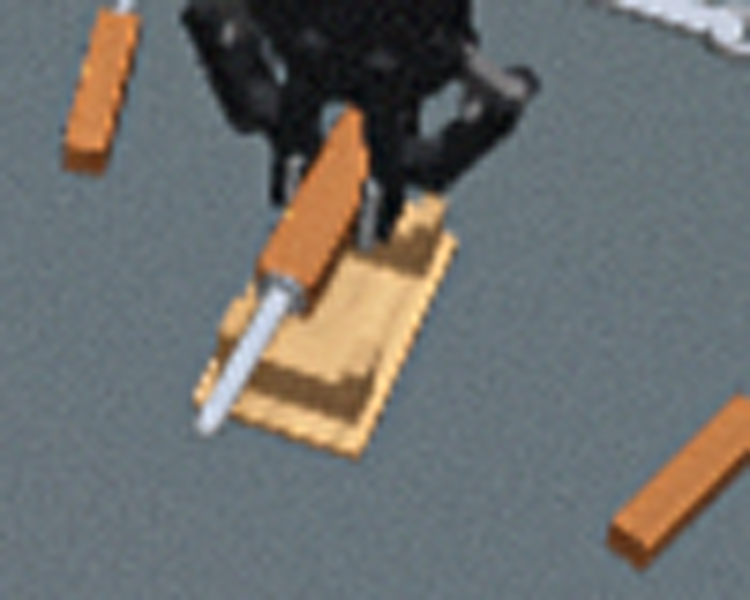

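The pin looks level and sits over its rest, with its tip at crop (207,430). I lower it under guard, release, retreat and check.

```bash
python3 - <<'E'
from h import *
np.set_printoptions(precision=4,suppress=True)
p,o=pose(PC,PY,0,0); g=robot.line_to(p,.03,guard=4)
s=robot.observe();print(g,s["tool_pos"]-p,s["ft_force"])
robot.set_gripper(.06); robot.pause(.2)
robot.line_to(p+[0,0,.12],.1); robot.set_gripper(.085)
q=list(robot.observe()["q"]); q[0]-=40; robot.goto_joints(q); robot.pause(.3)
print(robot.observe()["time"])
a,b=robot.grab_frame("side"),robot.grab_frame("top")
cv2.imwrite("pics/s7.png",a);cv2.imwrite("pics/t7.png",b)
c=lambda i,x,y:cv2.resize(i[y:y+75,x:x+100],(400,300),interpolation=cv2.INTER_CUBIC)
cv2.imwrite("pics/c7.png",np.vstack([np.hstack([c(a,180,230),c(a,260,145)]),np.hstack([c(b,130,155),c(b,262,185)])]))
E
```

```text
True [-0.0001  0.0001  0.0003] [0.5299 0.0834 5.9045]
17.9
```

View pics/c7.png

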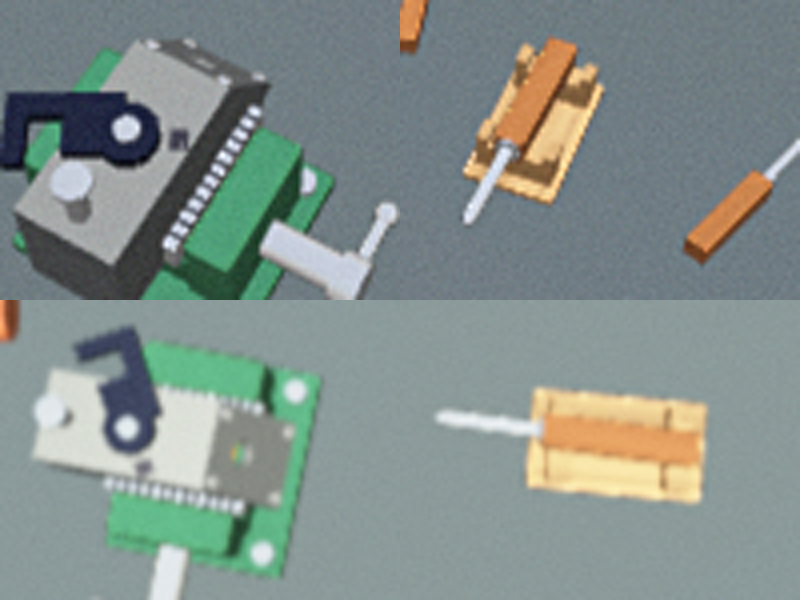

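The pin lies in both cradles just as it did at the start (tip at crop (469,221) side and (440,416) top). The fork is fully open and the arm is clear of everything.

```bash
python3 -c "
from plant import robot
print(robot.job_done())"
```

```text
the job is handed in; nothing more can be done
None
```

The job is handed in (no verdict came back): the pin tripped the pawl, the fork stands fully open, and the last pictures show the pin back level in its rest, released, at about 18 s of the 48 s allowed.

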